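# Make up a glazing job and show the frame to the camera

### The job

Make up this glazing job: take two of the four lens blanks from the felt mat and lay one flat in each end pocket of the job tray, setting them down rather than dropping them. Then lift the spectacles out of the tray and hold them up in front of the ring-light camera: upright and level, the middle of the front at lens height and on the line of sight, 20 cm from the lens and facing it squarely, temples pointing away. Finish while still holding them there, with the other two blanks, the camera and the things around left as they were.

Things in the scene. Friction and masses are not known exactly. Their poses are not given: they have to be found in the camera images.
- tray: White plastic job tray fixed to the bench, 344 mm (its y) by 213 mm (its x), outer walls 30 mm high and 4 mm thick, floor 3 mm thick. Origin: under its centre, at bench height; z up. Two ribs 15 mm high (from the bench) at y = +/-86.5 mm, running along x, part it into a 170 mm wide middle, where the spectacles stand, and one lens pocket at each end (grey felt look on the floor)
- pocket_left (a point): Centre of the floor of the lens pocket at the tray's +y end, 3 mm above the bench; axes as the tray. The pocket is 80 mm wide along y and 205 mm long along x, so a blank has 10 mm to spare each side along y
- pocket_right (a point): The same at the tray's -y end
- mat: Grey felt mat fixed to the bench, 250 mm (its x) by 170 mm (its y), 3 mm thick, origin under its centre. The four blanks lie on it in two rows of two, about 118 mm apart along its x and 74 mm apart along its y: fingers that close along the mat's x find about 50 mm clear between blanks
- glasses: Black round-rimmed spectacles (32 g) with temples open, standing upright in the middle of the tray on rims and temple tips. Origin: below the middle of the front, at the height of the lowest point of the rims; x points out of the front (where the wearer would look), y along the front, z up. 135 mm wide, 47 mm high; the front is 5 mm thick at x = 0, temples run back at y = +/-65 mm to x = -131 mm
- glasses_bridge (a point): Centre of the bridge between the two rims, 34 mm above the lowest point of the rims: a rigid bar 8 mm thick (x), 10 mm high, 24 mm wide free of the rims, to be pinched from above with fingers in front and behind. At the start 43 to 73 mm clear in front of it to the tray wall and nothing behind it between the temples
- glasses_front (a point): Middle of the spectacle front, midway between the lens centres, 23.5 mm above the lowest point of the rims and 10.5 mm below the bridge point; axes as the spectacles
- temple_tips (a point): Midway between the rear tips of the two temples, 128 mm behind the front (spectacles' x = -128 mm, z = 3 mm)
- cam_stand: Stand of the ring-light camera, fixed to the bench: round grey foot 140 mm across, steel mast 16 mm thick on its axis, up to 286 mm high. Origin under the foot's centre; x points the way the camera looks, z up
- camera_lens (a point): Centre of the front glass of the camera lens, 120 mm in front of the mast's axis; x points straight out along the line of sight (level), y to the side, z up. A black ring light 104 mm across surrounds the lens. The head sits stiffly on the mast, at a height that differs from start to start (lens 150 to 230 mm above the bench)
- case: Blue hard spectacle case, 162 x 62 x 43 mm, bystander, origin under its centre
- spray: Small amber lens-spray bottle, 38 mm across, 110 mm high, bystander, origin under its centre
- driver: Small screwdriver, 120 mm long, lying on the bench, bystander
- blank0: Brown sun-lens blank (one of four alike, 40 g): disc 60 mm across, straight edge 9 mm high, domed to 13 mm in the middle, lying dome up. Origin: centre of its flat underside, z up
- blank1: Brown sun-lens blank (one of four alike, 40 g): disc 60 mm across, straight edge 9 mm high, domed to 13 mm in the middle, lying dome up. Origin: centre of its flat underside, z up
- blank2: Brown sun-lens blank (one of four alike, 40 g): disc 60 mm across, straight edge 9 mm high, domed to 13 mm in the middle, lying dome up. Origin: centre of its flat underside, z up
- blank3: Brown sun-lens blank (one of four alike, 40 g): disc 60 mm across, straight edge 9 mm high, domed to 13 mm in the middle, lying dome up. Origin: centre of its flat underside, z up

How it is judged:
On the way:
1. one blank lies flat and released in each end pocket, the other two still on the mat (((x of blank0 in the frame of pocket_left between -0.075 and 0.075 m and y of blank0 in the frame of pocket_left between -0.014 and 0.014 m and z of blank0 in the frame of pocket_left below 0.006 m and angle between blank0's own z axis and vertical below 0.1 rad and linear speed of blank0 below 0.03 m/s) or (x of blank1 in the frame of pocket_left between -0.075 and 0.075 m and y of blank1 in the frame of pocket_left between -0.014 and 0.014 m and z of blank1 in the frame of pocket_left below 0.006 m and angle between blank1's own z axis and vertical below 0.1 rad and linear speed of blank1 below 0.03 m/s) or (x of blank2 in the frame of pocket_left between -0.075 and 0.075 m and y of blank2 in the frame of pocket_left between -0.014 and 0.014 m and z of blank2 in the frame of pocket_left below 0.006 m and angle between blank2's own z axis and vertical below 0.1 rad and linear speed of blank2 below 0.03 m/s) or (x of blank3 in the frame of pocket_left between -0.075 and 0.075 m and y of blank3 in the frame of pocket_left between -0.014 and 0.014 m and z of blank3 in the frame of pocket_left below 0.006 m and angle between blank3's own z axis and vertical below 0.1 rad and linear speed of blank3 below 0.03 m/s)) and ((x of blank0 in the frame of pocket_right between -0.075 and 0.075 m and y of blank0 in the frame of pocket_right between -0.014 and 0.014 m and z of blank0 in the frame of pocket_right below 0.006 m and angle between blank0's own z axis and vertical below 0.1 rad and linear speed of blank0 below 0.03 m/s) or (x of blank1 in the frame of pocket_right between -0.075 and 0.075 m and y of blank1 in the frame of pocket_right between -0.014 and 0.014 m and z of blank1 in the frame of pocket_right below 0.006 m and angle between blank1's own z axis and vertical below 0.1 rad and linear speed of blank1 below 0.03 m/s) or (x of blank2 in the frame of pocket_right between -0.075 and 0.075 m and y of blank2 in the frame of pocket_right between -0.014 and 0.014 m and z of blank2 in the frame of pocket_right below 0.006 m and angle between blank2's own z axis and vertical below 0.1 rad and linear speed of blank2 below 0.03 m/s) or (x of blank3 in the frame of pocket_right between -0.075 and 0.075 m and y of blank3 in the frame of pocket_right between -0.014 and 0.014 m and z of blank3 in the frame of pocket_right below 0.006 m and angle between blank3's own z axis and vertical below 0.1 rad and linear speed of blank3 below 0.03 m/s)) and (distance of each of blank0, blank1 from where it was at the start of the episode below 0.02 m or distance of each of blank0, blank2 from where it was at the start of the episode below 0.02 m or distance of each of blank0, blank3 from where it was at the start of the episode below 0.02 m or distance of each of blank1, blank2 from where it was at the start of the episode below 0.02 m or distance of each of blank1, blank3 from where it was at the start of the episode below 0.02 m or distance of each of blank2, blank3 from where it was at the start of the episode below 0.02 m) and contact force between the fingers and blank0 below 0.1 N and contact force between the fingers and blank1 below 0.1 N and contact force between the fingers and blank2 below 0.1 N and contact force between the fingers and blank3 below 0.1 N), for 0.2 s.
At the end, for the whole second after the job is handed in: A blank flat in each end pocket (centre within 14 mm across it), two blanks within 20 mm of their start; spectacles held still in the air by the fingers alone, front 20 +/-3 cm before the lens, within 20 mm of its line of sight, squarely facing it and upright within 10 degrees, temples away (all of step 1 and x of glasses_front in the frame of camera_lens between 0.17 and 0.23 m and y of glasses_front in the frame of camera_lens between -0.02 and 0.02 m and z of glasses_front in the frame of camera_lens between -0.02 and 0.02 m and angle between the x axis of glasses and the x axis of camera_lens, either way round below 0.18 rad and x of temple_tips in the frame of camera_lens above 0.27 m and angle between glasses's own z axis and vertical below 0.18 rad and contact force between the fingers and glasses above 0.5 N and linear speed of glasses below 0.03 m/s and contact force between glasses and tray below 0.1 N and contact force between glasses and cam_stand below 0.1 N); the arm keeps its last pose, push and grip.
It fails at once if a blank is dropped or thrown from more than 4 cm above the bench ((height (world z) of blank0 above 0.04 m and contact force between the fingers and blank0 below 0.01 N) or (height (world z) of blank1 above 0.04 m and contact force between the fingers and blank1 below 0.01 N) or (height (world z) of blank2 above 0.04 m and contact force between the fingers and blank2 below 0.01 N) or (height (world z) of blank3 above 0.04 m and contact force between the fingers and blank3 below 0.01 N)).
It fails at once if a bystander (case, spray bottle, screwdriver) is shifted by more than 3 cm (distance of any of case, spray, driver from where it was at the start of the episode above 0.03 m).
It fails at once if the camera is shifted by more than 1 cm (distance of camera_lens from where it was at the start of the episode above 0.01 m).
It also fails if it takes over 56 s, if anything falls off the work surface, if the arm or the gripper's body presses on something with over 40 N, if the wrist force passes 120 N, or if a joint passes its speed limit or range.

### The arm

A 6-joint arm with a two-finger parallel gripper is mounted at the origin on the work surface. World frame = base frame: x ahead of the robot, y to its left, z up, the work surface at z = 0. Lengths are in m, angles in rad, forces in N, time in s.
With the tool pointing down it reaches from about 0.325 to 0.875 m from the base axis. Payload 4.4 kg.
Tool frame: the origin (TCP) lies midway between the tips of the shut fingers; the grasp point (between the pads) lies 19 mm behind it; z points along the fingers, y is the direction in which the jaws open and shut (so a half turn about z gives the same grasp; the last joint's range is limited). The gripper opens to 85 mm and grips with 20 to 120 N. Pads are 22 mm wide; open, the fingers measure 114 mm over their backs; the gripper's body (76 mm by 85 mm) begins 54 mm behind the grasp point. The pads swing forward as they close: fully open they stand 13 mm farther back than shut.
Start: joints at [-0.15, 0.207, 1.542, -0, 1.393, -0.15], TCP at [0.575, -0, 0.231] pointing down, gripper open.
Joint ranges: [-2.73, 2.73], [-0.86, 2.22], [0.23, 2.46], [-1.11, 4.25], [0.08, 2.63], [-2.82, 2.82]. Speed limits (rad/s): [2.79, 2.79, 3.14, 3.14, 3.14, 3.14].

### API

Orientations are given as a unit quaternion [x, y, z, w].
In Python, from bench import env gives the robot as it stands.
- The arm moves only by the tool arm_command, never from a script. Its argument "rows" is one flat list of numbers, 7 for each row, row after row: the turn, a rotation vector about the tool's x, y, z in units of 6 degrees (1.0 is 6 degrees), then the shift along the tool's x, y, z in units of 25 mm (1.0 is 25 mm), then the opening, from 0 (shut) to 1 (fully open). A call has 1 to 20 rows; each row shifts and turns the commanded pose from where the row before left it, along the tool's axes as they then stand; what a row does not reach is not made up. A row lasts 1/10 s, in which the tool goes at most 50 mm and 8.59 degrees, less where a joint would pass 70% of its speed; a pose out of reach is approached as far as the arm can. A call is refused whole if a number of a shift passes 1 or a number of a turn 1, either way. A call with a gripper value outside its range is refused whole. The fingers move at their own pace and stop on an object; "squeeze" is the grip in N (left out, the last holds). Time passes only in rows, so rows that do not move let the fingers close. It gives the time, the measured TCP pose, the force and the opening at its end, in the units of the state.
- env.sense(): the state, without advancing time (a new reading comes with each control period).
- env.snapshot(name): name is "scene" or "side" or "wrist"; returns the picture (384x512x3 uint8, blue, green, red); there is no depth.
- env.camera_params(name): a dict with "intrinsics" (3x3 intrinsics, pixels), "R" (3x3) and "t" (3): a world point X has camera coordinates R X + t. Camera axes: x right, y down, z forward; pixel columns grow to the right and rows downward; lengths in m; the calibration is good to about 2 mm. A picture is of the moment at which its call begins: read the wrist's pose just before it. camera_params takes no time and is no camera call; for the wrist camera it gives the pose at the moment of the call.
- env.close_job(): hands the job in, once; it reports no verdict.
The state is a dict: "time_s": time; "q": joint angles; "joint_velocities": joint speeds; "joint_torque": joint torques, N m; "ee_pos": TCP position; "orientation": TCP orientation; "force": force on the tool from outside, world axes, zero at the start; "wrist_torque": the same for the moment, N m; "opening": finger opening in m.
Only numpy, scipy, OpenCV 4.12 (cv2) and the standard library are available. Lean on these libraries where they do the work, as an engineer would, in place of code of your own. Each camera call takes 0.05 s, during which the arm holds its last target.

## Working session

There is one attempt and no reset: what is moved stays moved. The work goes in short steps, Python scripts to look and compute and a tool call to move; the robot and the scene stay as the last step left them, time stands still between calls to the robot, and variables do not carry over. Pictures are saved under pics/ and viewed, and the job is handed in when it is done.

Besides the shell and the picture viewer there is one more tool, called after "Call:" as a command line: name --argument value ..., lists and objects as JSON in quotes. arm_command: Moves the arm, as the interface text tells. Its arguments: {"type":"object","properties":{"rows":{"type":"array","items":{"type":"number"}},"squeeze":{"type":"number"}},"required":["rows"]}

```bash
ls; mkdir -p pics; python3 - <<'E'
from bench import env
import cv2
s=env.sense();print(s)
for n in("scene","side","wrist"):
    p=env.camera_params(n);print(n,p)
    cv2.imwrite(f"pics/{n}0.png",env.snapshot(n))
E
```

```text
pics
{'time_s': 0.0, 'q': array([-1.50505757e-01,  2.07409810e-01,  1.54297854e+00,  7.86049117e-06,
        1.39349532e+00, -1.50498203e-01]), 'joint_velocities': array([-0.0006958 , -0.0008338 ,  0.00035099, -0.0007249 ,  0.00181385,
        0.00116264]), 'joint_torque': array([ 4.44781954e-04, -3.83034396e+01, -2.91594708e+01, -2.26178481e-04,
        1.06274080e-02,  5.83859855e-05]), 'ee_pos': array([5.74235262e-01, 1.03822368e-04, 2.30119887e-01]), 'orientation': array([ 7.07109481e-01,  7.07103153e-01, -6.76279904e-04, -9.24580845e-04]), 'force': array([-0.86776141,  0.3318389 , -0.15558621]), 'wrist_torque': array([-0.04873905, -0.00575127, -0.01530574]), 'opening': 0.0853530734850868}
scene {'intrinsics': array([[447.32707659,   0.        , 248.65751366],
       [  0.        , 447.32707659, 191.34710151],
       [  0.        ,   0.        ,   1.        ]]), 'R': array([[ 0.3453923 ,  0.93824665, -0.01993441],
       [ 0.52921401, -0.21227116, -0.82150684],
       [-0.77500754,  0.27319257, -0.5698501 ]]), 't': array([-0.27593929, -0.21168234,  1.74288165])}
side {'intrinsics': array([[368.44338605,   0.        , 253.1973688 ],
       [  0.        , 368.44338605, 191.91471314],
       [  0.        ,   0.        ,   1.        ]]), 'R': array([[-0.94464595, -0.32778723,  0.01412653],
       [-0.2383243 ,  0.65595871, -0.71618412],
       [ 0.22548959, -0.67990712, -0.69776841]]), 't': array([0.5851311 , 0.17695953, 1.06613936])}
wrist {'intrinsics': array([[323.04339588,   0.        , 255.19682643],
       [  0.        , 323.04339588, 192.60411554],
       [  0.        ,   0.        ,   1.        ]]), 'R': array([[ 9.99997862e-01,  9.60043963e-04, -1.83147646e-03],
       [ 1.45405893e-03, -9.56206099e-01,  2.92690589e-01],
       [-1.47027313e-03, -2.92692627e-01, -9.56205451e-01]]), 't': array([-0.57338739, -0.03798744,  0.37768875])}
```

View pics/scene0.png

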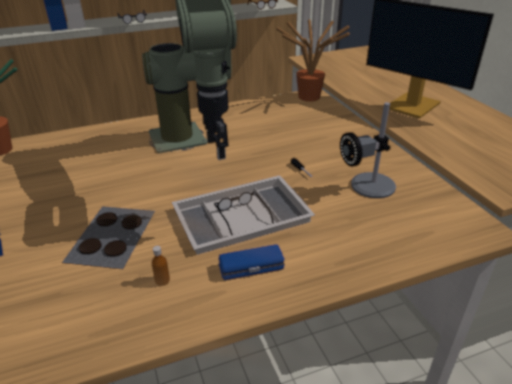

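View pics/side0.png

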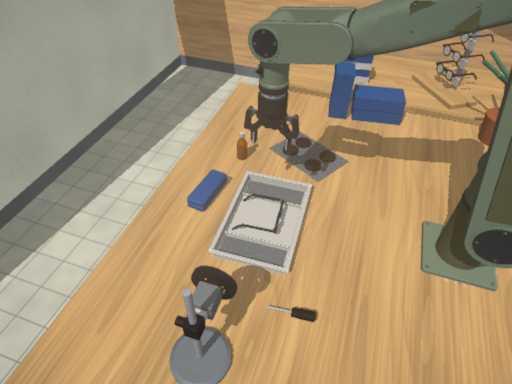

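View pics/wrist0.png

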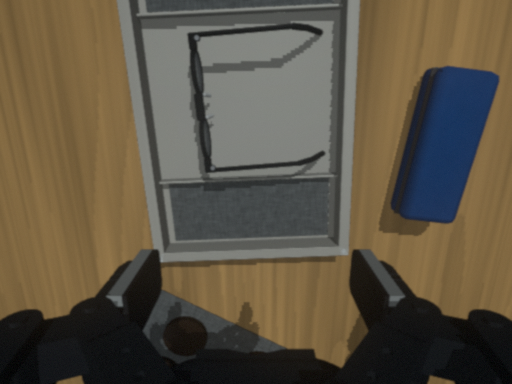

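```bash
cat > h.py <<'E'
import numpy as np, cv2
from bench import env
from scipy.spatial.transform import Rotation as Ro
def ray(p,uv):
    K,R,t=p["intrinsics"],np.array(p["R"]),np.array(p["t"])
    return -R.T@t, R.T@np.linalg.solve(K,np.array([uv[0],uv[1],1.]))
def onz(p,uv,z):
    c,d=ray(p,uv); return c+d*(z-c[2])/d[2]
def proj(p,X):
    x=p["intrinsics"]@(np.array(p["R"])@np.array(X)+np.array(p["t"])); return x[:2]/x[2]
def tri(p1,u1,p2,u2):
    c1,d1=ray(p1,u1);c2,d2=ray(p2,u2)
    a=np.linalg.lstsq(np.c_[d1,-d2],c2-c1,rcond=None)[0]
    A=c1+a[0]*d1;B=c2+a[1]*d2
    return (A+B)/2,np.linalg.norm(A-B)
def blobs(im,lo,hi,amin=30):
    hsv=cv2.cvtColor(im,cv2.COLOR_BGR2HSV)
    m=cv2.inRange(hsv,lo,hi)
    n,l,st,ce=cv2.connectedComponentsWithStats(m)
    return m,[(ce[i].round(1),st[i]) for i in range(1,n) if st[i][4]>=amin]
E
python3 - <<'E'
from h import *
for n in("scene","side"):
    im=cv2.imread(f"pics/{n}0.png");p=env.camera_params(n)
    hsv=cv2.cvtColor(im,cv2.COLOR_BGR2HSV)
    print(n, hsv[219,106] if n=="scene" else hsv[165,313])
    m,b=blobs(im,(0,40,10),(20,255,75),40)
    x=(60,270,200,170) if n=="scene" else (250,380,120,180)
    for c,s in b:
        if s[4]<400: print(c,s, onz(p,c,0.011).round(3))
# enlarged crops
im=cv2.imread("pics/scene0.png");cv2.imwrite("pics/sc_tray.png",cv2.resize(im[80:270,160:420],None,fx=3,fy=3,interpolation=2))
im=cv2.imread("pics/side0.png");cv2.imwrite("pics/si_tray.png",cv2.resize(im[160:384,150:330],None,fx=2.6,fy=2.6,interpolation=2))
E
```

```text
scene [  9 102  25]
[ 4.3 12.2] [  0   0  13  28 222] [-2.546 -0.801  0.011]
[44.   8.5] [40  0  9 23 42] [-2.544 -0.51   0.011]
[94.4  8.1] [ 88   0  13  18 163] [-2.38  -0.132  0.011]
[126.4  10.2] [117   0  30  17 126] [-2.196  0.094  0.011]
[234.8  44.8] [231  23   8  45  73] [-1.007  0.577  0.011]
[158.6  63.2] [141  27  42  88 231] [-0.862  0.09   0.011]
[132.9  47.8] [128  33  10  37 133] [-1.2e+00  1.0e-03  1.1e-02]
[97.7 45.2] [93 37  9 19 85] [-1.341 -0.192  0.011]
[409.4  82.3] [367  45  84  60 358] [-0.104  1.149  0.011]
[15.2 66.7] [  0  46  28  50 280] [-1.12  -0.644  0.011]
[84.9 71.2] [ 80  54  11  35 118] [-0.892 -0.293  0.011]
[226.4  95.3] [220  71  12  50  68] [-0.295  0.294  0.011]
[196.3 102.7] [186  80  23  60 189] [-0.267  0.145  0.011]
[34.3 98.8] [30 84 10 30 58] [-0.601 -0.535  0.011]
[225.4 139.8] [223 122   5  36  41] [0.112 0.159 0.011]
[295.8 163.9] [291 158  12  13  54] [0.371 0.331 0.011]
[106.4 219. ] [ 97 213  20  13 200] [ 0.444 -0.312  0.011]
[131.4 221.4] [122 215  20  14 216] [ 0.483 -0.245  0.011]
[ 89.7 245.6] [ 79 238  22  16 255] [ 0.548 -0.366  0.011]
[114.9 248. ] [104 241  22  15 253] [ 0.583 -0.303  0.011]
side [15 90 74]
[313.2 164.1] [305 159  15  12 100] [ 0.474 -0.238  0.011]
[464.9 201.8] [461 194   9  16  57] [-0.034 -0.221  0.011]
[303.2 314.1] [291 308  25  13 221] [0.371 0.338 0.011]
[191.2 325.8] [175 315  30  24 286] [0.619 0.458 0.011]
```

```bash
ls pics
```

```text
sc_tray.png
scene0.png
si_tray.png
side0.png
wrist0.png
```

View pics/sc_tray.png

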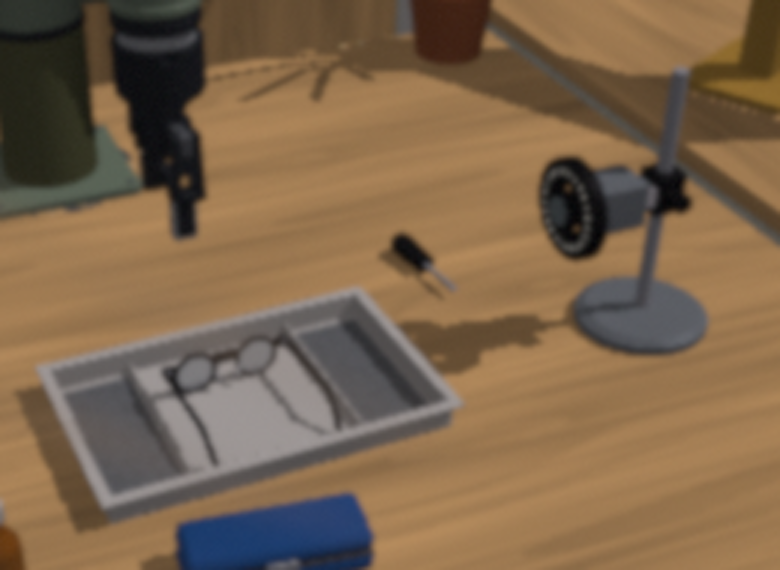

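View pics/si_tray.png

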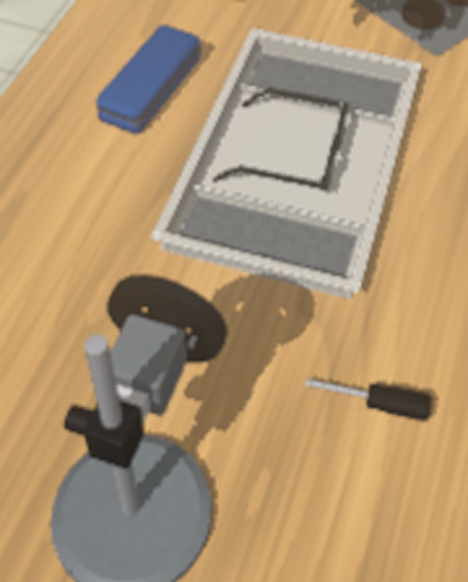

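```bash
python3 - <<'E'
from h import *
S=env.camera_params("scene");D=env.camera_params("side");W=env.camera_params("wrist")
s=lambda x,y:(x/3+160-.33,y/3+80-.33)
d=lambda x,y:(x/2.6+150-.3,y/2.6+160-.3)
A=[onz(S,s(*c),.03) for c in [(38,368),(360,290),(462,403),(108,505)]]
print(np.array(A).round(3)); print([np.linalg.norm(A[i]-A[(i+1)%4]).round(3) for i in range(4)], np.mean(A,0).round(4))
B=[onz(D,d(*c),.03) for c in [(422,64),(355,290),(157,237),(252,30)]]
print(np.array(B).round(3)); print([np.linalg.norm(B[i]-B[(i+1)%4]).round(3) for i in range(4)], np.mean(B,0).round(4))
# ring edges via ellipse
print("ring",tri(S,s(570,207),D,d(167,318)))
print("mast top",tri(S,s(681,70),D,d(97,340)))
print("foot", onz(S,s(640,313),.012), onz(D,d(131,520),.012))
for a in [(205,270),(560,255)]: pass
# wrist: bridge
print("bridge w", onz(W,(201,102),.037))
print("front ends", onz(W,(194,36),.045), onz(W,(209,168),.045))
E
```

```text
[[ 0.461 -0.118  0.03 ]
 [ 0.45   0.236  0.03 ]
 [ 0.668  0.247  0.03 ]
 [ 0.684 -0.104  0.03 ]]
[np.float64(0.354), np.float64(0.218), np.float64(0.351), np.float64(0.223)] [0.5656 0.065  0.03  ]
[[ 0.452 -0.111  0.03 ]
 [ 0.442  0.245  0.03 ]
 [ 0.659  0.252  0.03 ]
 [ 0.678 -0.099  0.03 ]]
[np.float64(0.356), np.float64(0.217), np.float64(0.351), np.float64(0.227)] [0.5578 0.0716 0.03  ]
ring (array([0.56965731, 0.40806981, 0.15682518]), np.float64(0.003540166441614695))
mast top (array([0.5691887 , 0.51161153, 0.28432138]), np.float64(0.00048586738369199323))
foot [0.57682067 0.5047628  0.012     ] [0.5643301  0.52380107 0.012     ]
bridge w [0.51950891 0.06680434 0.037     ]
front ends [0.51718812 0.12548783 0.045     ] [0.52591601 0.001355   0.045     ]
```

Call:
arm_command --rows '[0,0,0,-0.96,-0.21,0,1,0,0,0,-0.96,-0.21,0,1,0,0,0,-0.96,-0.21,0,1,0,0,0,-0.96,-0.21,0,1,0,0,0,-0.96,-0.21,0,1,0,0,0,-0.96,-0.21,0,1,0,0,0,-0.96,-0.21,0,1,0,0,0,-0.96,-0.21,0,1,0,0,0,-0.96,-0.21,0,1,0,0,0,-0.96,-0.21,0,1,0,0,0,-0.96,-0.21,0,1,0,0,0,-0.96,-0.21,0,1,0,0,0.9,-0.96,-0.21,0,1,0,0,0.9,-0.96,-0.21,0,1,0,0,0.9,0,0,0,1,0,0,0.9,0,0,0,1,0,0,0.97,0,0,0,1,0,0,0,0,0,0,1,0,0,0,0,0,0,1]'

```text
time_s: 2.05
ee_pos: [0.4991, -0.3352, 0.2309]
orientation: [0.854, 0.52, -0.0, -0.0]
force: [0.0, -0.2, -0.4]
opening: 0.0855
```

```bash
cat >> h.py <<'E'
def st():
    s=env.sense();R=Ro.from_quat(s["orientation"]).as_matrix()
    yaw=np.degrees(np.arctan2(R[1,1],R[0,1]))
    print("t",round(s["time_s"],2),"p",s["ee_pos"].round(4),"jawyaw",yaw.round(2),"zax",R[:,2].round(4),"F",s["force"].round(1),"open",round(s["opening"],4),"q",s["q"].round(2))
    return s,R
def plan(p,jaw=None):
    s,R=st()
    d=R.T@(np.array(p)-s["ee_pos"]);print("shift units now-axes",(d/.025).round(2))
    if jaw is not None:
        y=np.degrees(np.arctan2(R[1,1],R[0,1]));print("turn z units",round(-(jaw-y)/6,3))
E
python3 - <<'E'
from h import *
st()
p=env.camera_params("wrist");im=env.snapshot("wrist");cv2.imwrite("pics/w1.png",im)
import pickle;pickle.dump(p,open("w1.pkl","wb"))
E
```

```text
t 2.05 p [ 0.4991 -0.3352  0.2309] jawyaw -27.3 zax [-5.e-04  5.e-04 -1.e+00] F [ 0.  -0.2 -0.4] open 0.0855 q [-0.74  0.26  1.47  0.    1.41 -0.26]
```

View pics/w1.png

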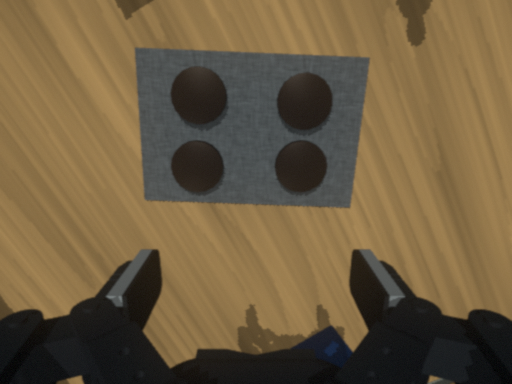

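```bash
python3 - <<'E'
from h import *
import pickle
p=pickle.load(open("w1.pkl","rb"));im=cv2.imread("pics/w1.png")
hsv=cv2.cvtColor(im,cv2.COLOR_BGR2HSV);print(hsv[95,199],hsv[60,150],hsv[166,301])
m=cv2.inRange(hsv,(0,40,0),(40,255,75))
c,_=cv2.findContours(m,0,1)
P=[]
for k in c:
    if 1000<cv2.contourArea(k)<6000 and k[:,0,1].max()<220:
        e=cv2.fitEllipse(k);h=cv2.convexHull(k)
        w=np.array([onz(p,q[0].astype(float),.010)[:2] for q in h],np.float32)
        (cx,cy),r=cv2.minEnclosingCircle(w)
        P.append((cx,cy));print(np.round(e[0],1),np.round(e[1],1),"circ",round(cx,4),round(cy,4),"r",round(r,4),"ell",onz(p,e[0],.010).round(4))
P=np.array(P)
import itertools
for i,j in itertools.combinations(range(len(P)),2):
    v=P[j]-P[i];print(i,j,np.linalg.norm(v).round(4),np.degrees(np.arctan2(v[1],v[0])).round(1))
E
```

```text
[12 79 42] [83 12 88] [16 85 39]
[300.6 166.2] [49.3 50.6] circ 0.5428 -0.3637 r 0.0299 ell [ 0.5426 -0.363   0.01  ]
[196.7 166.1] [49.1 51. ] circ 0.4369 -0.3096 r 0.0301 ell [ 0.437  -0.3086  0.01  ]
[304.5 100.8] [52.7 55.8] circ 0.5763 -0.3003 r 0.0294 ell [ 0.5767 -0.2996  0.01  ]
[198.1  94.9] [53.  56.7] circ 0.4772 -0.2426 r 0.0294 ell [ 0.4777 -0.2419  0.01  ]
0 1 0.1189 153.0
0 2 0.0717 62.1
0 3 0.1377 118.4
1 2 0.1398 3.8
1 3 0.0783 59.0
2 3 0.1147 149.8
```

```bash
python3 - <<'E'
from h import *
plan((.4775,-.2425,.0))
E
```

```text
t 2.1 p [ 0.4992 -0.3352  0.231 ] jawyaw -27.31 zax [-4.e-04  3.e-04 -1.e+00] F [ 0.3 -0.3 -0.3] open 0.0851 q [-0.74  0.26  1.47 -0.    1.41 -0.26]
shift units now-axes [ 2.9  -2.47  9.24]
```

Call:
arm_command --rows '[0,0,0,0.725,-0.617,0.9,1,0,0,0,0.725,-0.617,0.9,1,0,0,0,0.725,-0.617,0.9,1,0,0,0,0.725,-0.617,0.9,1,0,0,0,0,0,0.9,1,0,0,0,0,0,0.9,1,0,0,0,0,0,0.8,1,0,0,0,0,0,0.8,1,0,0,0,0,0,0.8,1,0,0,0,0,0,0,1,0,0,0,0,0,0,1]'

```text
time_s: 3.2
ee_pos: [0.4778, -0.2425, 0.0363]
orientation: [0.854, 0.52, -0.0, -0.0]
force: [0.3, -0.1, 0.2]
opening: 0.0849
```

```bash
python3 - <<'E'
from h import *
plan((.4775,-.2425,.0),-27.5)
p=env.camera_params("wrist");im=env.snapshot("wrist");cv2.imwrite("pics/w2.png",im)
print(proj(p,(.4775,-.2425,.010)))
E
```

```text
t 3.2 p [ 0.4778 -0.2425  0.0363] jawyaw -27.37 zax [-5.e-04  4.e-04 -1.e+00] F [ 0.3 -0.1  0.2] open 0.0849 q [-0.63  0.37  1.79  0.    0.99 -0.15]
shift units now-axes [-0.01 -0.01  1.45]
turn z units 0.022
[255.47075956 232.30204295]
```

View pics/w2.png

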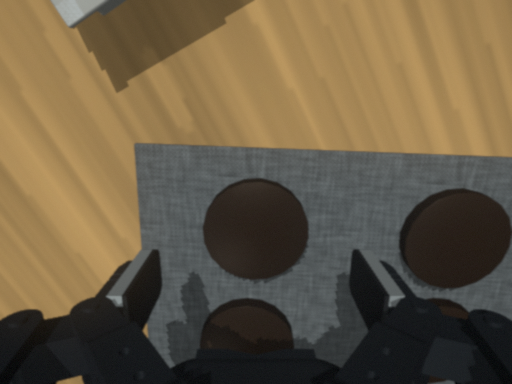

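Call:
arm_command --rows '[0,0,0,0,0,0.5,1,0,0,0,0,0,0.4,1,0,0,0,0,0,0.3,1,0,0,0,0,0,0.25,1,0,0,0,0,0,0,1]'

```text
time_s: 3.75
ee_pos: [0.4769, -0.242, -0.0013]
orientation: [0.855, 0.519, -0.001, -0.001]
force: [0.3, 0.1, -0.0]
opening: 0.085
```

Call:
arm_command --rows '[0,0,0,0,0,0,0.4,0,0,0,0,0,0,0.4,0,0,0,0,0,0,0.4,0,0,0,0,0,0,0.4,0,0,0,0,0,0,0.4,0,0,0,0,0,0,0.4]' --squeeze 40

```text
time_s: 4.35
ee_pos: [0.4786, -0.2431, 0.0009]
orientation: [0.855, 0.519, 0.0, 0.001]
force: [-0.1, 0.6, 5.7]
opening: 0.0566
```

```bash
python3 - <<'E'
from h import *
st()
im=env.snapshot("wrist");cv2.imwrite("pics/w3.png",im)
E
```

```text
t 4.35 p [ 0.4786 -0.2431  0.0009] jawyaw -27.42 zax [ 0.0013 -0.001  -1.    ] F [-0.1  0.6  5.7] open 0.0566 q [-0.63  0.43  1.79 -0.    0.91 -0.15]
```

View pics/w3.png

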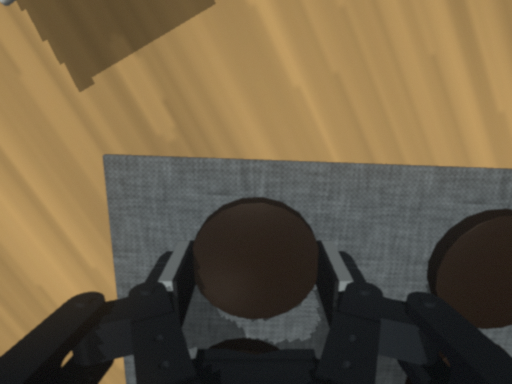

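Call:
arm_command --rows '[0,0,0,0,0,-0.2,0.3,0,0,0,0,0,-0.3,0.3,0,0,0,0,0,-0.3,0.3,0,0,0,0,0,0,0.3,0,0,0,0,0,0,0.3]' --squeeze 60

```text
time_s: 4.9
ee_pos: [0.4781, -0.2427, 0.0204]
orientation: [0.855, 0.519, 0.0, 0.0]
force: [-0.2, 0.7, -0.9]
opening: 0.0557
```

```bash
python3 - <<'E'
from h import *
st()
im=env.snapshot("wrist");cv2.imwrite("pics/w4.png",im)
im=env.snapshot("side");cv2.imwrite("pics/si4.png",cv2.resize(im[60:260,200:380],None,fx=3,fy=3,interpolation=2))
E
```

```text
t 4.9 p [ 0.4781 -0.2427  0.0204] jawyaw -27.42 zax [ 6.e-04 -4.e-04 -1.e+00] F [-0.2  0.7 -0.9] open 0.0557 q [-0.63  0.4   1.79  0.    0.95 -0.15]
```

View pics/w4.png

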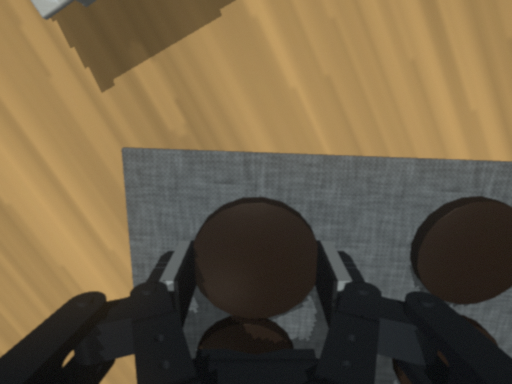

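View pics/si4.png

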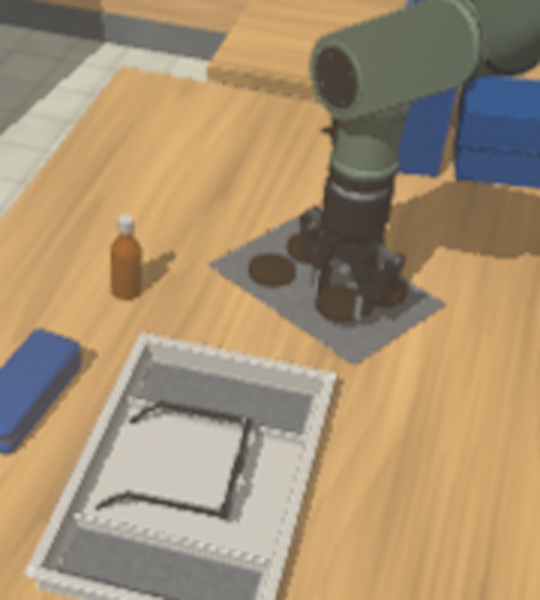

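Call:
arm_command --rows '[0,0,-0.83,0,0,-0.7,0.3,0,0,-0.83,0,0,-1,0.3,0,0,-0.83,0,0,-1,0.3,0,0,-0.83,0,0,-1,0.3,0,0,-0.83,0,0,-1,0.3,0,0,-0.83,0,0,-0.8,0.3,0,0,0,0.4,0.2,0,0.3,0,0,0,0.8,0.43,0,0.3,0,0,0,0.8,0.43,0,0.3,0,0,0,0.8,0.43,0,0.3,0,0,0,0.8,0.43,0,0.3,0,0,0,0.8,0.43,0,0.3,0,0,0,0.8,0.43,0,0.3,0,0,0,0.8,0.43,0,0.3,0,0,0,0.8,0.43,0,0.3,0,0,0,0.4,0.2,0,0.3,0,0,0,0,0,0,0.3,0,0,0,0,0,0,0.3]'

```text
time_s: 6.8
ee_pos: [0.5654, -0.0587, 0.1566]
orientation: [0.692, 0.722, -0.001, -0.001]
force: [0.3, 0.7, -0.5]
opening: 0.0556
```

```bash
python3 - <<'E'
from h import *
st()
p=env.camera_params("wrist");im=env.snapshot("wrist");cv2.imwrite("pics/w5.png",im)
import pickle;pickle.dump(p,open("w5.pkl","wb"))
E
```

```text
t 6.8 p [ 0.5654 -0.0587  0.1566] jawyaw 2.45 zax [-1.7e-03 -2.0e-04 -1.0e+00] F [ 0.3  0.7 -0.5] open 0.0556 q [-0.26  0.27  1.63 -0.    1.25 -0.3 ]
```

View pics/w5.png

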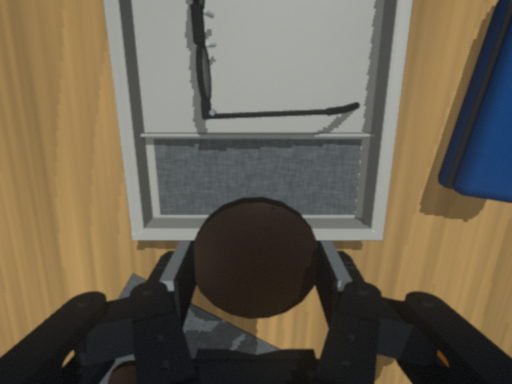

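```bash
python3 - <<'E'
from h import *
import pickle
p=pickle.load(open("w5.pkl","rb"))
f=lambda u,v,z:onz(p,(u,v),z)
L=f(133,240,.03);R=f(382,240,.03);print(L,R,np.linalg.norm(R-L),np.degrees(np.arctan2(*(R-L)[1::-1])))
L2=f(105,2,.03);R2=f(411,2,.03);print(L2,R2,np.linalg.norm(R2-L2))
v=L2-L;print("left edge yaw",np.degrees(np.arctan2(-v[0],v[1])));v=R2-R;print(np.degrees(np.arctan2(-v[0],v[1])))
a=np.radians(2.4);ex=np.array([np.cos(a),np.sin(a),0]);ey=np.array([-np.sin(a),np.cos(a),0])
M=(L+R)/2; print("pocket right by rim",M+ey*(.172-.128+0.002-.0))
# inner: pocket from y=-168 to -88 -> centre -128
print("outer wall front -172 -> pocket centre -128: ",M+ey*.044)
print("rib near",f(255,136,.015), f(255,215,.003))
print("felt corners",f(158,216,.003),f(357,214,.003))
im=cv2.imread("pics/w5.png");cv2.imwrite("pics/w5c.png",cv2.resize(im[90:260,95:425],None,fx=2.3,fy=2.3,interpolation=2))
E
```

```text
[ 0.45616566 -0.11583948  0.03      ] [ 0.68180932 -0.10578554  0.03      ] 0.22586753533120368 2.5512255879432337
[0.44844651 0.0753524  0.03      ] [0.67272184 0.0850969  0.03      ] 0.2244869305579999
left edge yaw 2.3119964445924763
2.725664002473579
pocket right by rim [ 0.56706121 -0.06485286  0.03      ]
outer wall front -172 -> pocket centre -128:  [ 0.56714496 -0.06685111  0.03      ]
rib near [ 0.56276232 -0.01922464  0.015     ] [ 0.56613364 -0.09706002  0.003     ]
felt corners [ 0.47161167 -0.10230223  0.003     ] [ 0.66523668 -0.09161742  0.003     ]
```

View pics/w5c.png

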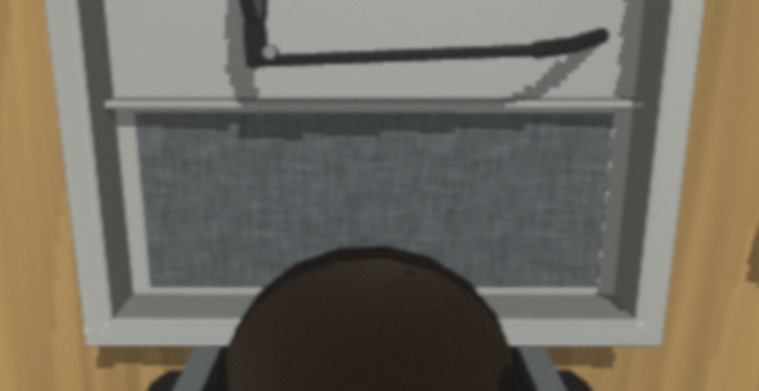

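```bash
python3 - <<'E'
from h import *
plan((.566,-.0605,.002),2.5)
E
```

```text
t 6.85 p [ 0.5654 -0.0591  0.1569] jawyaw 2.41 zax [-1.3e-03 -2.0e-04 -1.0e+00] F [ 0.2  0.1 -1.1] open 0.0558 q [-0.26  0.26  1.63 -0.    1.25 -0.3 ]
shift units now-axes [-0.05  0.03  6.19]
turn z units -0.015
```

Call:
arm_command --rows '[0,0,0,-0.05,0.03,0.6,0.3,0,0,0,0,0,0.9,0.3,0,0,0,0,0,0.9,0.3,0,0,0,0,0,0.9,0.3,0,0,0,0,0,0.8,0.3,0,0,0,0,0,0.6,0.3,0,0,0,0,0,0.4,0.3,0,0,0,0,0,0.3,0.3,0,0,0,0,0,0.2,0.3,0,0,0,0,0,0.2,0.3,0,0,0,0,0,0,0.3,0,0,0,0,0,0,0.3]'

```text
time_s: 8.05
ee_pos: [0.5673, -0.0599, 0.013]
orientation: [0.692, 0.722, 0.0, 0.0]
force: [-0.5, 0.4, -0.5]
opening: 0.0559
```

```bash
python3 - <<'E'
from h import *
st()
im=env.snapshot("wrist");cv2.imwrite("pics/w6.png",im)
E
```

```text
t 8.05 p [ 0.5673 -0.0599  0.013 ] jawyaw 2.47 zax [ 9.e-04 -2.e-04 -1.e+00] F [-0.5  0.4 -0.5] open 0.0559 q [-0.26  0.47  1.7  -0.    0.97 -0.3 ]
```

View pics/w6.png

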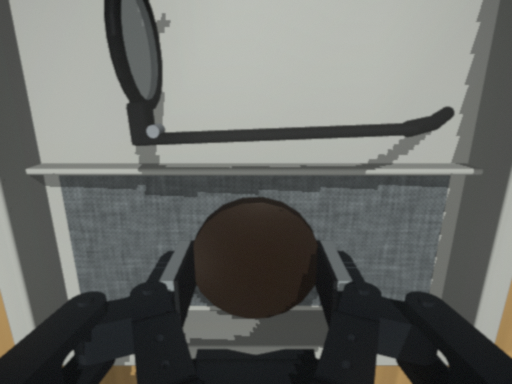

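```bash
python3 - <<'E'
from h import *
p=env.camera_params("wrist")
print("rib top",onz(p,(255,169),.015),"floor/wall",onz(p,(300,308),.003),"rim outer/in",onz(p,(300,364),.03),onz(p,(255,346),.03))
print("blank centre",onz(p,(255.5,258),.017))
E
```

```text
rib top [ 0.56493536 -0.01704102  0.015     ] floor/wall [ 0.59319515 -0.09677215  0.003     ] rim outer/in [ 0.59054837 -0.10833692  0.03      ] [ 0.56850507 -0.09869111  0.03      ]
blank centre [ 0.56703866 -0.05962251  0.017     ]
```

Call:
arm_command --rows '[0,0,0,0.05,0,0.2,0.3,0,0,0,0,0,0.15,0.3,0,0,0,0,0,0.1,0.3,0,0,0,0,0,0,0.3,0,0,0,0,0,0,0.3]'

```text
time_s: 8.6
ee_pos: [0.5667, -0.0585, 0.0012]
orientation: [0.692, 0.722, -0.0, -0.0]
force: [-0.5, -0.2, 1.7]
opening: 0.0561
```

Call:
arm_command --rows '[0,0,0,0,0,0,0.75,0,0,0,0,0,0,0.85,0,0,0,0,0,0,1,0,0,0,0,0,0,1,0,0,0,0,0,0,1]'

```text
time_s: 9.1
ee_pos: [0.5668, -0.0587, 0.0013]
orientation: [0.692, 0.722, 0.0, 0.0]
force: [-0.3, -0.2, -0.5]
opening: 0.0859
```

Call:
arm_command --rows '[0,0,0,0,0,-0.3,1,0,0,0,0,0,-0.6,1,0,0,0,0,0,-1,1,0,0,0,0,0,-1,1,0,0,0,0,0,-1,1,0,0,0,0,0,-1,1]'

```text
time_s: 9.7
ee_pos: [0.5672, -0.0587, 0.1265]
orientation: [0.692, 0.722, 0.0, 0.001]
force: [1.5, -1.1, 0.1]
opening: 0.0856
```

```bash
python3 - <<'E'
from h import *
im=env.snapshot("wrist");cv2.imwrite("pics/w7.png",im)
plan((.577,-.300,.036),-28)
E
```

```text
t 9.75 p [ 0.5706 -0.0595  0.1314] jawyaw 2.47 zax [ 0.0103 -0.0027 -0.9999] F [ 1.5 -0.8  2. ] open 0.0854 q [-0.25  0.3   1.65  0.    1.19 -0.3 ]
shift units now-axes [-9.61 -0.2   3.84]
turn z units 5.079
```

View pics/w7.png

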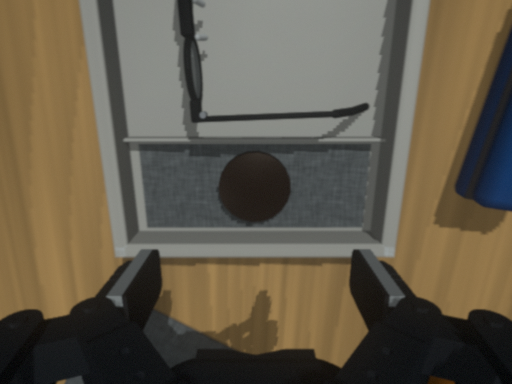

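Call:
arm_command --rows '[0,0,0,-0.96,0,0,1,0,0,0,-0.96,0,0,1,0,0,0,-0.96,0,0,1,0,0,0,-0.96,0,0,1,0,0,0,-0.96,0,0,1,0,0,0,-0.96,0,0,1,0,0,0,-0.96,0,0,1,0,0,0,-0.96,0,0,1,0,0,0,-0.96,0,0,1,0,0,0,-0.96,0,0,1,0,0,0.85,0,0,0.6,1,0,0,0.85,0,0,0.6,1,0,0,0.85,0,0,0.6,1,0,0,0.85,0,0,0.6,1,0,0,0.85,0,0,0.6,1,0,0,0.85,0,0,0.3,1,0,0,0,0,0,0,1,0,0,0,0,0,0,1]'

```text
time_s: 11.55
ee_pos: [0.5775, -0.2987, 0.0422]
orientation: [0.857, 0.515, 0.0, 0.001]
force: [0.6, -0.5, 0.3]
opening: 0.0852
```

```bash
python3 - <<'E'
from h import *
plan((.577,-.300,.0),-28)
p=env.camera_params("wrist");im=env.snapshot("wrist");cv2.imwrite("pics/w8.png",im)
print(proj(p,(.577,-.300,.010)))
hsv=cv2.cvtColor(im,cv2.COLOR_BGR2HSV)
m=cv2.inRange(hsv,(0,40,0),(40,255,75))
c,_=cv2.findContours(m,0,1)
for k in c:
    if cv2.contourArea(k)>1500:
        h=cv2.convexHull(k)
        w=np.array([onz(p,q[0].astype(float),.010)[:2] for q in h],np.float32)
        print(cv2.minEnclosingCircle(w),k.mean(0))
E
```

```text
t 11.55 p [ 0.5775 -0.2987  0.0422] jawyaw -28.03 zax [ 9.e-04 -7.e-04 -1.e+00] F [ 0.6 -0.5  0.3] open 0.0852 q [-0.61  0.56  1.48 -0.    1.1  -0.12]
shift units now-axes [-0.06  0.    1.69]
turn z units -0.005
[256.10188628 230.08794333]
((0.5441356301307678, -0.3605199158191681), 0.030645105987787247) [[254.7755102  323.53469388]]
((0.5767046809196472, -0.2994362413883209), 0.030574698001146317) [[255.86379928 227.64516129]]
```

View pics/w8.png

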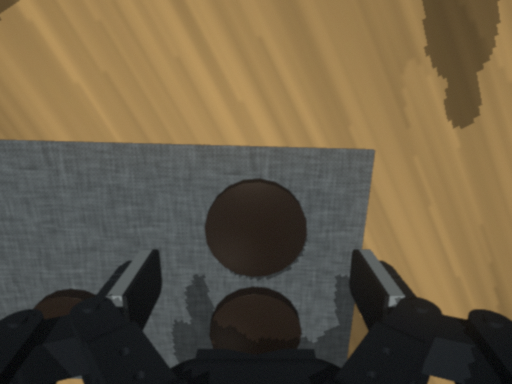

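Call:
arm_command --rows '[0,0,0,-0.04,0,0.5,1,0,0,0,0,0,0.5,1,0,0,0,0,0,0.4,1,0,0,0,0,0,0.22,1,0,0,0,0,0,0,1,0,0,0,0,0,0,1]'

```text
time_s: 12.2
ee_pos: [0.5766, -0.2992, 0.0005]
orientation: [0.858, 0.514, -0.0, -0.0]
force: [0.1, 0.1, -0.1]
opening: 0.0855
```

Call:
arm_command --rows '[0,0,0,0,0,0,0.3,0,0,0,0,0,0,0.3,0,0,0,0,0,0,0.3,0,0,0,0,0,0,0.3,0,0,0,0,0,0,0.3,0,0,0,0,0,0,0.3]' --squeeze 60

```text
time_s: 12.8
ee_pos: [0.5778, -0.3001, 0.0022]
orientation: [0.858, 0.514, 0.001, 0.001]
force: [0.8, -0.9, 5.7]
opening: 0.0554
```

Call:
arm_command --rows '[0,0,0,0,0,-0.2,0.3,0,0,0,0,0,-0.3,0.3,0,0,0,0,0,-0.3,0.3,0,0,0,0,0,0,0.3,0,0,0,0,0,0,0.3]'

```text
time_s: 13.3
ee_pos: [0.5768, -0.2994, 0.0212]
orientation: [0.858, 0.514, 0.0, 0.0]
force: [-1.0, -0.6, -0.5]
opening: 0.0551
```

```bash
python3 - <<'E'
from h import *
st()
im=env.snapshot("wrist");cv2.imwrite("pics/w9.png",im)
E
```

```text
t 13.3 p [ 0.5768 -0.2994  0.0212] jawyaw -28.14 zax [ 4.e-04 -3.e-04 -1.e+00] F [-1.  -0.6 -0.5] open 0.0551 q [-0.61  0.59  1.49 -0.    1.06 -0.12]
```

View pics/w9.png

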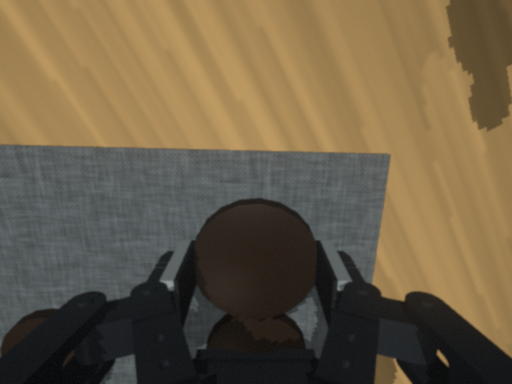

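Call:
arm_command --rows '[0,0,-0.85,0,0,-0.7,0.3,0,0,-0.85,0,0,-1,0.3,0,0,-0.85,0,0,-1,0.3,0,0,-0.85,0,0,-1,0.3,0,0,-0.85,0,0,-1,0.3,0,0,-0.85,0,0,-0.9,0.3,0,0,0,0.5,0,0,0.3,0,0,0,1,0,0,0.3,0,0,0,1,0,0,0.3,0,0,0,1,0,0,0.3,0,0,0,1,0,0,0.3,0,0,0,1,0,0,0.3,0,0,0,1,0,0,0.3,0,0,0,1,0,0,0.3,0,0,0,1,0,0,0.3]'

```text
time_s: 14.85
ee_pos: [0.5658, -0.0847, 0.1585]
orientation: [0.692, 0.721, -0.001, -0.002]
force: [0.3, -0.2, 0.3]
opening: 0.0556
```

Call:
arm_command --rows '[0,0,0,1,0,0,0.3,0,0,0,1,0,0,0.3,0,0,0,1,0,0,0.3,0,0,0,1,0,0,0.3,0,0,0,1,0,0,0.3,0,0,0,1,0,0,0.3,0,0,0,1,0,0,0.3,0,0,0,1,0,0,0.3,0,0,0,1,0,0,0.3,0,0,0,0.6,0,0,0.3,0,0,0,0.3,0,0,0.3,0,0,0,0,0,0,0.3,0,0,0,0,0,0,0.3]'

```text
time_s: 16.15
ee_pos: [0.5567, 0.1596, 0.1604]
orientation: [0.692, 0.722, -0.0, 0.0]
force: [0.3, -0.2, -0.1]
opening: 0.0556
```

```bash
python3 - <<'E'
from h import *
p=env.camera_params("wrist");im=env.snapshot("wrist");cv2.imwrite("pics/w10.png",im)
import pickle;pickle.dump(p,open("w10.pkl","wb"))
plan((.555,.197,.015),2.5)
E
```

```text
t 16.2 p [0.5569 0.1594 0.1605] jawyaw 2.39 zax [-3.e-04 -5.e-04 -1.e+00] F [-0.5  0.3 -0.1] open 0.0559 q [ 0.13  0.28  1.6  -0.    1.26  0.09]
shift units now-axes [ 1.51 -0.01  5.82]
turn z units -0.018
```

View pics/w10.png

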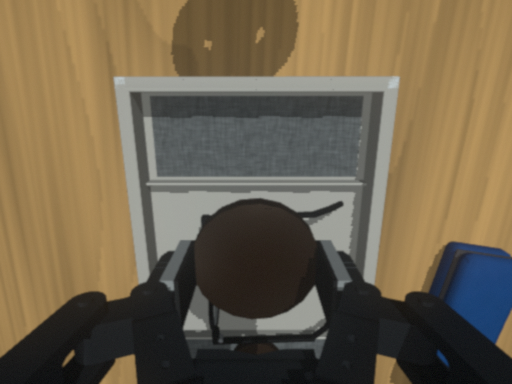

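```bash
python3 - <<'E'
from h import *
import pickle
p=pickle.load(open("w10.pkl","rb"))
f=lambda u,v,z:onz(p,(u,v),z)
L=f(115,78,.03);R=f(398,77,.03);print(L,R,np.linalg.norm(R-L),np.degrees(np.arctan2(*(R-L)[1::-1])))
ey=np.array([-.0436,.999,0])
print("from rim",(L+R)/2-ey*.049)
r=f(255,182,.015);print("rib",r,r+ey*.0415)
w=f(255,97,.003);print("floor wall",w,w-ey*.040)
E
```

```text
[0.4414605  0.24122336 0.03      ] [0.66532955 0.25165647 0.03      ] 0.22411202665943117 2.6682608233943736
from rim [0.55553142 0.19748892 0.03      ]
rib [0.55612563 0.15669372 0.015     ] [0.55431623 0.19815222 0.015     ]
floor wall [0.55289749 0.23131895 0.003     ] [0.55464149 0.19135895 0.003     ]
```

Call:
arm_command --rows '[0,0,0,0.5,0,0.3,0.3,0,0,0,0.6,0,0.7,0.3,0,0,0,0.4,0,0.9,0.3,0,0,0,0,0,0.9,0.3,0,0,0,0,0,0.9,0.3,0,0,0,0,0,0.8,0.3,0,0,0,0,0,0.6,0.3,0,0,0,0,0,0.4,0.3,0,0,0,0,0,0.3,0.3,0,0,0,0,0,0,0.3,0,0,0,0,0,0,0.3]'

```text
time_s: 17.3
ee_pos: [0.5559, 0.1978, 0.0164]
orientation: [0.692, 0.722, 0.001, 0.0]
force: [0.2, -0.6, 0.6]
opening: 0.0557
```

```bash
python3 - <<'E'
from h import *
p=env.camera_params("wrist");im=env.snapshot("wrist");cv2.imwrite("pics/w11.png",im)
plan((.555,.197,.001),2.5)
E
```

```text
t 17.35 p [0.5562 0.1979 0.0167] jawyaw 2.45 zax [ 1.9e-03  4.0e-04 -1.0e+00] F [-0.9 -0.4 -0.2] open 0.0555 q [0.2  0.49 1.65 0.   0.99 0.15]
shift units now-axes [-0.03 -0.05  0.63]
turn z units -0.008
```

View pics/w11.png

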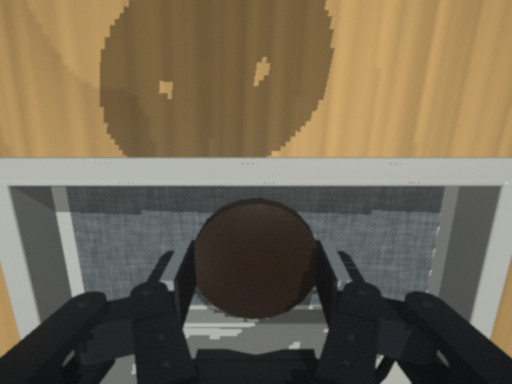

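```bash
python3 - <<'E'
from h import *
p=env.camera_params("wrist")
print(onz(p,(255,157),.03),onz(p,(255,185),.03),"rib",onz(p,(255,318),.015),onz(p,(300,325),.015))
E
```

```text
[0.55339559 0.24832624 0.03      ] [0.55390253 0.23670803 0.03      ] rib [0.55726618 0.16016085 0.015     ] [0.58122046 0.1567748  0.015     ]
```

Call:
arm_command --rows '[0,0,0,0,0,0.25,0.3,0,0,0,0,0,0.2,0.3,0,0,0,0,0,0.15,0.3,0,0,0,0,0,0,0.3,0,0,0,0,0,0,0.3]'

```text
time_s: 17.85
ee_pos: [0.5553, 0.1977, 0.0022]
orientation: [0.692, 0.722, -0.0, -0.0]
force: [-3.6, -1.1, 10.0]
opening: 0.0558
```

Call:
arm_command --rows '[0,0,0,0,0,0,0.75,0,0,0,0,0,0,0.85,0,0,0,0,0,0,1,0,0,0,0,0,0,1,0,0,0,0,0,0,1]'

```text
time_s: 18.35
ee_pos: [0.5552, 0.1977, 0.0005]
orientation: [0.692, 0.722, -0.0, -0.0]
force: [-0.1, 0.4, -0.6]
opening: 0.0854
```

Call:
arm_command --rows '[0,0,0,0,0,-0.3,1,0,0,0,0,0,-0.6,1,0,0,0,0,0,-1,1,0,0,0,0,0,-1,1,0,0,0,0,0,-1,1,0,0,0,0,0,-1,1,0,0,0,-0.6,-0.1,-1,1,0,0,0,-1,-0.1,-0.6,1,0,0,0,-1,-0.1,0,1,0,0,0,-1,-0.1,0,1,0,0,0,-1,-0.1,0,1,0,0,0,-1,-0.1,0,1,0,0,0,-1,-0.1,0,1,0,0,0,-0.8,-0.1,0,1,0,0,0,0,0,0,1,0,0,0,0,0,0,1]'

```text
time_s: 19.95
ee_pos: [0.5436, 0.012, 0.1645]
orientation: [0.692, 0.722, 0.001, 0.0]
force: [-0.4, -0.6, 0.5]
opening: 0.0853
```

```bash
python3 - <<'E'
from h import *
s,R=st()
p=env.camera_params("wrist");im=env.snapshot("wrist");cv2.imwrite("pics/w12.png",im)
import pickle;pickle.dump(p,open("w12.pkl","wb"))
cv2.imwrite("pics/w12b.png",cv2.resize(im[0:384,80:430],None,fx=1.55,fy=1.55,interpolation=2))
cv2.imwrite("pics/si12.png",cv2.resize(env.snapshot("side")[150:384,150:330],None,fx=2.5,fy=2.5,interpolation=2))
E
```

```text
t 19.95 p [0.5436 0.012  0.1645] jawyaw 2.4 zax [ 1.7e-03  4.0e-04 -1.0e+00] F [-0.4 -0.6  0.5] open 0.0853 q [-0.14  0.2   1.69  0.    1.25 -0.18]
```

View pics/w12b.png

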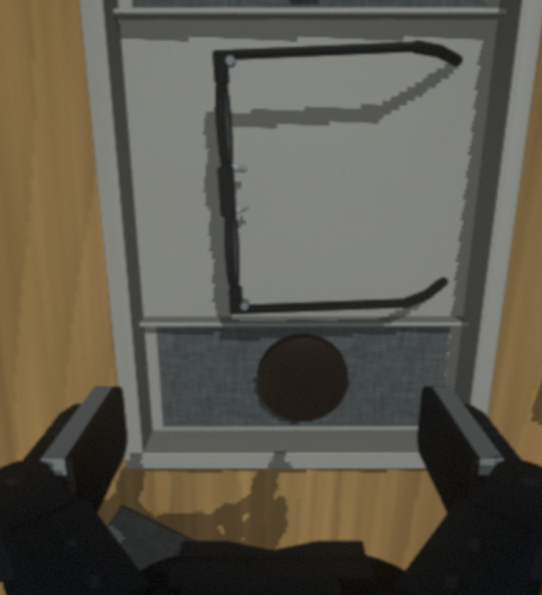

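View pics/si12.png

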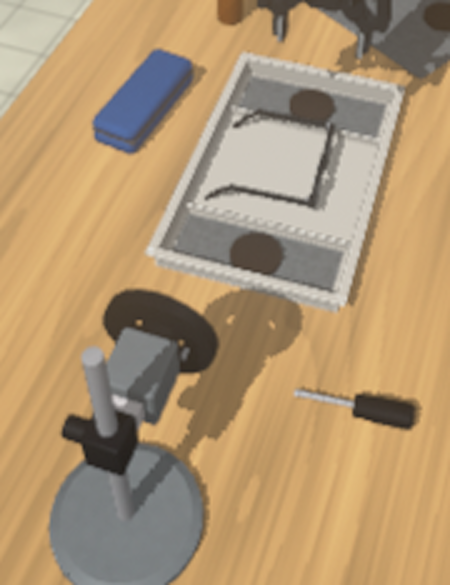

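```bash
python3 - <<'E'
from h import *
import pickle
p=pickle.load(open("w12.pkl","rb"))
f=lambda u,v,z:onz(p,(80+u/1.55,v/1.55),z)
for z in(.037,.042):
    A=f(222,55,z);B=f(236,305,z);v=A-B
    print(z,A,B,np.linalg.norm(v),"front dir yaw(jaw)",np.degrees(np.arctan2(-v[0],v[1])),"mid",(A+B)/2,"bridge",f(228,190,z))
print("temple lo",f(250,308,.037),f(400,302,.037)," hi",f(235,57,.037),f(410,47,.037))
W0=None
im=cv2.imread("pics/w12.png");cv2.imwrite("pics/w12c.png",cv2.resize(im[80:150,190:270],None,fx=8,fy=8,interpolation=2))
E
```

```text
0.037 [0.51420509 0.12768861 0.037     ] [ 5.23849057e-01 -9.98557235e-05  3.70000000e-02] 0.12815185863518086 front dir yaw(jaw) 4.315830868720849 mid [0.51902707 0.06379438 0.037     ] bridge [0.51825017 0.06319826 0.037     ]
0.042 [0.51467883 0.12692375 0.042     ] [0.52414318 0.00151535 0.042     ] 0.12576502221035132 front dir yaw(jaw) 4.315830868720792 mid [0.519411   0.06421955 0.042     ] bridge [0.51864857 0.06363453 0.042     ]
temple lo [ 0.53177476 -0.00154329  0.037     ] [0.61591296 0.00555659 0.037     ]  hi [0.52056084 0.12707254 0.037     ] [0.60546253 0.13516793 0.037     ]
```

View pics/w12c.png

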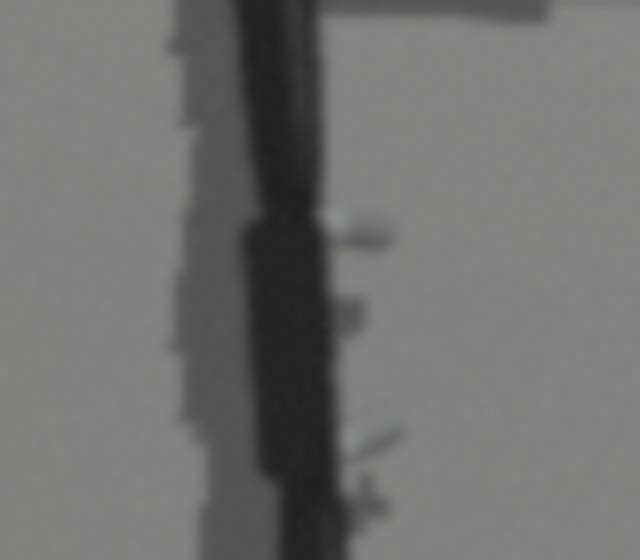

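```bash
python3 - <<'E'
from h import *
import pickle
p=pickle.load(open("w12.pkl","rb"))
print(onz(p,(226.5,123.5),.042))
plan((.518,.0635,.075),4.6)
E
```

```text
[0.51818398 0.06289244 0.042     ]
t 20.05 p [0.5434 0.0128 0.1639] jawyaw 2.5 zax [ 9.e-04  3.e-04 -1.e+00] F [-0.6  0.1  1. ] open 0.0854 q [-0.14  0.21  1.69  0.    1.25 -0.18]
shift units now-axes [ 2.07 -0.93  3.56]
turn z units -0.35
```

Call:
arm_command --rows '[0,0,0,0.69,-0.31,0,0.4,0,0,0,0.69,-0.31,0,0.4,0,0,0,0.69,-0.31,0,0.4,0,0,-0.35,0,0,0.8,0.4,0,0,0,0,0,0.8,0.4,0,0,0,0,0,0.8,0.4,0,0,0,0,0,0.7,0.4,0,0,0,0,0,0.4,0.4,0,0,0,0,0,0,0.4,0,0,0,0,0,0,0.4]'

```text
time_s: 21.05
ee_pos: [0.518, 0.0634, 0.0762]
orientation: [0.678, 0.735, 0.0, 0.0]
force: [-0.8, -0.2, 0.6]
opening: 0.0343
```

```bash
python3 - <<'E'
from h import *
plan((.518,.063,.022),4.6)
p=env.camera_params("wrist");im=env.snapshot("wrist");cv2.imwrite("pics/w13.png",im)
print(proj(p,(.518,.063,.042)))
import pickle;pickle.dump(p,open("w13.pkl","wb"))
E
```

```text
t 21.05 p [0.518  0.0634 0.0762] jawyaw 4.61 zax [ 4.e-04  1.e-04 -1.e+00] F [-0.8 -0.2  0.6] open 0.0343 q [-0.04  0.28  1.8   0.    1.06 -0.12]
shift units now-axes [-0.02 -0.    2.17]
turn z units 0.002
[255.9872195  227.66936986]
```

View pics/w13.png

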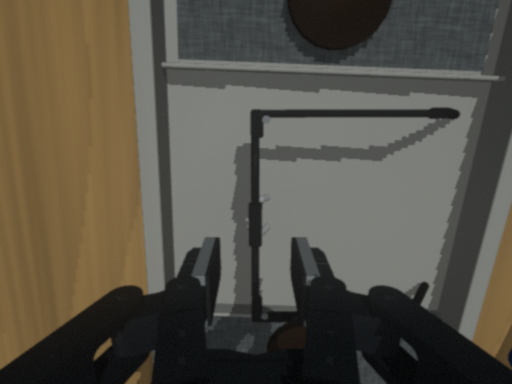

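Call:
arm_command --rows '[0,0,0,0.05,0,0.5,0.4,0,0,0,0,0,0.5,0.4,0,0,0,0,0,0.5,0.4,0,0,0,0,0,0.4,0.4,0,0,0,0,0,0.27,0.4,0,0,0,0,0,0,0.4,0,0,0,0,0,0,0.4]'

```text
time_s: 21.8
ee_pos: [0.5177, 0.064, 0.0213]
orientation: [0.678, 0.735, -0.0, -0.0]
force: [-0.1, 0.0, -0.0]
opening: 0.034
```

```bash
python3 - <<'E'
from h import *
st()
im=env.snapshot("wrist");cv2.imwrite("pics/w14.png",im)
E
```

```text
t 21.8 p [0.5177 0.064  0.0213] jawyaw 4.56 zax [-3.e-04  0.e+00 -1.e+00] F [-0.1  0.  -0. ] open 0.034 q [-0.04  0.37  1.83  0.    0.94 -0.12]
```

View pics/w14.png

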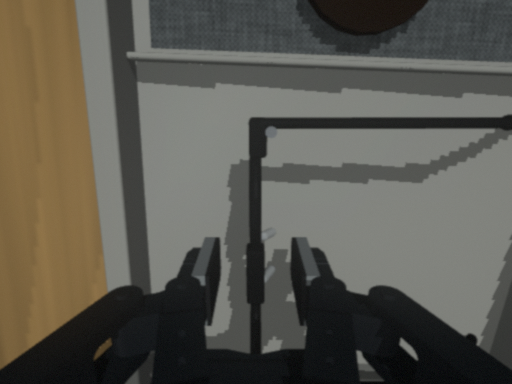

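Call:
arm_command --rows '[0,0,0,0,0,0,0.2,0,0,0,0,0,0,0.1,0,0,0,0,0,0,0,0,0,0,0,0,0,0,0,0,0,0,0,0,0,0,0,0,0,0,0,0]' --squeeze 40

```text
time_s: 22.45
ee_pos: [0.5182, 0.064, 0.0221]
orientation: [0.678, 0.735, 0.0, 0.0]
force: [-0.6, -0.1, 5.2]
opening: 0.0069
```

Call:
arm_command --rows '[0,0,0,0,0,-0.2,0,0,0,0,0,0,-0.4,0,0,0,0,0,0,-0.4,0,0,0,0,0,0,-0.4,0,0,0,0,0,0,-0.2,0,0,0,0,0,0,0,0,0,0,0,0,0,0,0]'

```text
time_s: 23.15
ee_pos: [0.5177, 0.064, 0.0617]
orientation: [0.678, 0.735, 0.0, 0.0]
force: [-0.3, 0.4, -0.7]
opening: 0.0069
```

```bash
python3 - <<'E'
from h import *
st()
im=env.snapshot("wrist");cv2.imwrite("pics/w15.png",im)
im=env.snapshot("scene");cv2.imwrite("pics/sc15f.png",im);cv2.imwrite("pics/sc15.png",cv2.resize(im[80:270,160:420],None,fx=3,fy=3,interpolation=2))
E
```

```text
t 23.15 p [0.5177 0.064  0.0617] jawyaw 4.56 zax [ 2.e-04  0.e+00 -1.e+00] F [-0.3  0.4 -0.7] open 0.0069 q [-0.04  0.3   1.81  0.    1.03 -0.12]
```

View pics/w15.png

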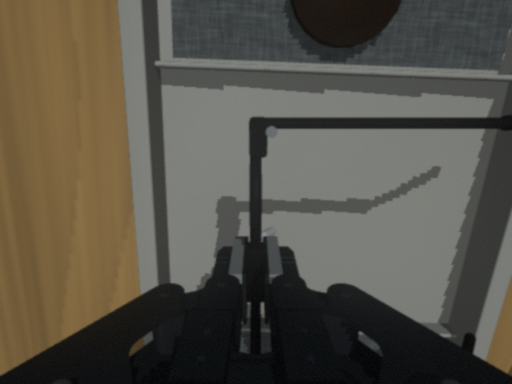

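View pics/sc15.png

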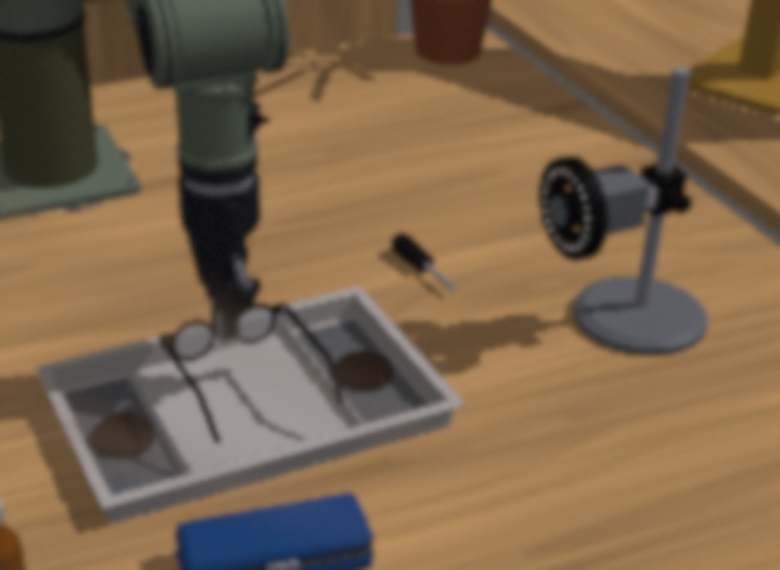

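```bash
python3 - <<'E'
from h import *
im=cv2.imread("pics/sc15f.png");a=cv2.resize(im[120:165,325:400],None,fx=7,fy=7,interpolation=2)
im2=cv2.imread("pics/side0.png");b=cv2.resize(im2[255:384,165:245],None,fx=4.6,fy=4.6,interpolation=2)
print(a.shape,b.shape);cv2.imwrite("pics/ringA.png",a);cv2.imwrite("pics/ringB.png",b)
E
```

```text
(315, 525, 3) (593, 368, 3)
```

View pics/ringA.png

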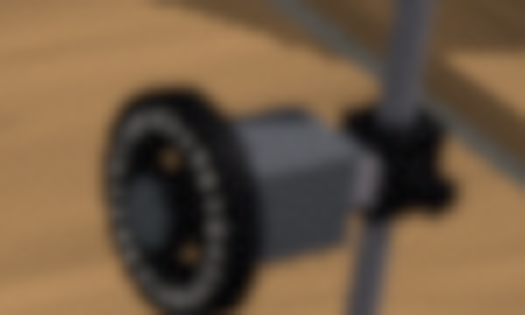

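View pics/ringB.png

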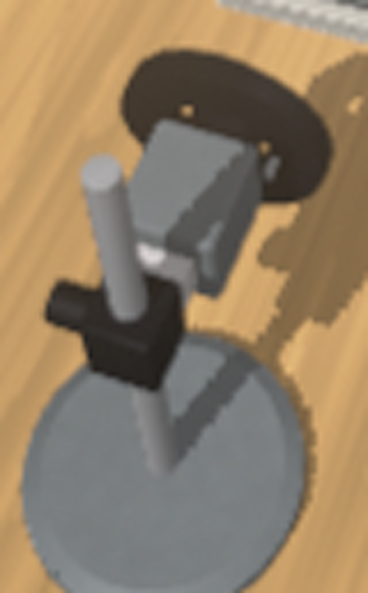

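```bash
python3 - <<'E'
from h import *
S=env.camera_params("scene");D=env.camera_params("side")
a=lambda x,y:(x/7+325-.43,y/7+120-.43)
b=lambda x,y:(x/4.6+165-.4,y/4.6+255-.4)
h1=tri(S,a(170,157),D,b(265,147));h2=tri(S,a(190,253),D,b(187,110));print(h1,h2)
c=(h1[0]+h2[0])/2;v=h2[0]-h1[0];print("ctr",c,"yaw of x-dir",np.degrees(np.arctan2(v[1],v[0])),np.linalg.norm(v))
print("mid", tri(S,a(180,205),D,b(226,128)))
# clamp joint mast: mast top centre and emergence from foot
print("mast base S",onz(S,a(0,0),0)[:2]*0, "side mast base",onz(D,b(163,470),.012))
print("mast top",tri(S,(160+681/3-.33,80+70/3-.33),D,b(103,170)))
# lens on ray scene, assuming x,z line of ctr
p,d=ray(S,a(150,213))
k=(c[2]-p[2])/d[2];print("lens ray at ring z",p+k*d)
k=(c[0]-p[0])/d[0];print("lens ray at ring x",p+k*d)
# foot ellipse
for n,im,r,P in(("scene","pics/sc15f.png",(350,170,400,200),S),("side","pics/side0.png",(165,320,240,384),D)):
    I=cv2.imread(im);h=cv2.cvtColor(I,cv2.COLOR_BGR2HSV)
    m=cv2.inRange(h,(85,20,60),(125,120,190));k=np.zeros_like(m);k[r[1]:r[3],r[0]:r[2]]=m[r[1]:r[3],r[0]:r[2]]
    cs,_=cv2.findContours(k,0,1);q=max(cs,key=cv2.contourArea);q=cv2.convexHull(q)
    w=np.array([onz(P,x[0].astype(float),.01)[:2] for x in q],np.float32);print(n,cv2.minEnclosingCircle(w))
E
```

```text
(array([0.5461325 , 0.41762822, 0.16554883]), np.float64(0.002556657503747758)) (array([0.59432575, 0.40132209, 0.14762128]), np.float64(0.0034120003307606373))
ctr [0.57022913 0.40947516 0.15658506] yaw of x-dir -18.69318978535802 0.053943262364032706
mid (array([0.5700949 , 0.40937079, 0.15635365]), np.float64(0.0024914690876271005))
mast base S [0. 0.] side mast base [0.56718347 0.51795337 0.012     ]
mast top (array([0.56825742, 0.51286824, 0.2836222 ]), np.float64(0.0013262643023150883))
lens ray at ring z [0.57045334 0.3933442  0.15658506]
lens ray at ring x [0.57022913 0.39349302 0.15643586]
scene ((0.576590895652771, 0.5046939849853516), 0.0631072074174881)Traceback (most recent call last):
  File "<stdin>", line 19, in <module>
ValueError: max() iterable argument is empty
```

Call:
arm_command --rows '[0,0,0,0,0,-0.5,0,0,0,0,0,0,-1,0,0,0,0,0,0,-1,0,0,0,0,0,0,-1,0,0,0,0,0,0,-1,0,0,0,0,0,0,-1,0,0,0,0,0,0,-1,0,0,0,0,0,0,-1,0,0,0,0,0,0,-1,0,0,0,0,0,0,-1,0,0,0,0,0,0,-1,0]'

```text
time_s: 24.35
ee_pos: [0.5173, 0.064, 0.3257]
orientation: [0.678, 0.735, 0.0, 0.0]
force: [0.1, -0.6, -0.9]
opening: 0.007
```

Call:
arm_command --rows '[0,0,0,0.5,0.14,-0.3,0,0,0,0,0.9,0.25,0,0,0,0,0,0.9,0.25,0,0,0,0,0,0.9,0.25,0,0,0,0,0,0.9,0.25,0,0,0,0,0,0.9,0.25,0,0,0,0,0,0.9,0.25,0,0,0,0,0,0.9,0.25,0,0,0,0,0,0.9,0.25,0,0,0,0,0,0.9,0.25,0,0,0,0,0,0.9,0.25,0,0,0,0,0,0.9,0.25,0,0,0,0,0,0.5,0.1,0,0,0,0,0,0,0,0,0,0,0,0,0,0,0,0]'

```text
time_s: 25.85
ee_pos: [0.5701, 0.3414, 0.3309]
orientation: [0.678, 0.735, -0.001, -0.0]
force: [-0.3, 1.0, -0.7]
opening: 0.0071
```

```bash
python3 - <<'E'
from h import *
st()
p=env.camera_params("wrist");im=env.snapshot("wrist");cv2.imwrite("pics/w16.png",im)
import pickle;pickle.dump(p,open("w16.pkl","wb"))
print("ring ctr",proj(p,(.570,.409,.157)),"lens",proj(p,(.570,.3935,.157)))
E
```

```text
t 25.85 p [0.5701 0.3414 0.3309] jawyaw 4.58 zax [-0.0012 -0.0011 -1.    ] F [-0.3  1.  -0.7] open 0.0071 q [ 0.41  0.35  1.16 -0.    1.63  0.33]
ring ctr [261.60286525 101.61461848] lens [260.19282267 118.46461381]
```

View pics/w16.png

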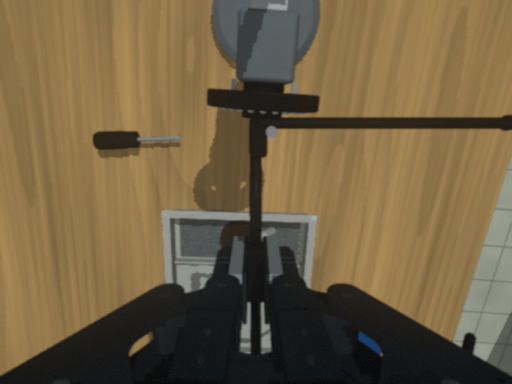

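```bash
python3 - <<'E'
from h import *
import pickle
p=pickle.load(open("w16.pkl","rb"))
for z in (.157,):
    A=onz(p,(207,97),z);B=onz(p,(319,104),z);v=B-A;print(z,A,B,np.linalg.norm(v),np.degrees(np.arctan2(v[1],v[0])),(A+B)/2)
im=cv2.imread("pics/w16.png");cv2.imwrite("pics/w16c.png",cv2.resize(im[0:135,195:335],None,fx=5,fy=4.4,interpolation=2))
h=cv2.cvtColor(im,cv2.COLOR_BGR2HSV);m=cv2.inRange(h,(85,15,60),(125,120,200));m[75:]=0;m[:,:200]=0;m[:,330:]=0
pts=np.argwhere(m)[:,::-1]; hull=cv2.convexHull(pts.astype(np.int32))
w=np.array([onz(p,x[0].astype(float),.012)[:2] for x in hull if x[0][1]>2],np.float64)
# fit circle radius 70
from scipy.optimize import least_squares
r=least_squares(lambda c:np.hypot(w[:,0]-c[0],w[:,1]-c[1])-.070,[.57,.51],loss="soft_l1",f_scale=.002);print("foot",r.x,np.abs(r.fun).max())
E
```

```text
0.157 [0.51877739 0.40901161 0.157     ] [0.6239638  0.41121072 0.157     ] 0.10520939004148148 1.197699033421917 [0.5713706  0.41011117 0.157     ]
foot [0.56873342 0.50573423] 0.006917556758649537
```

View pics/w16c.png

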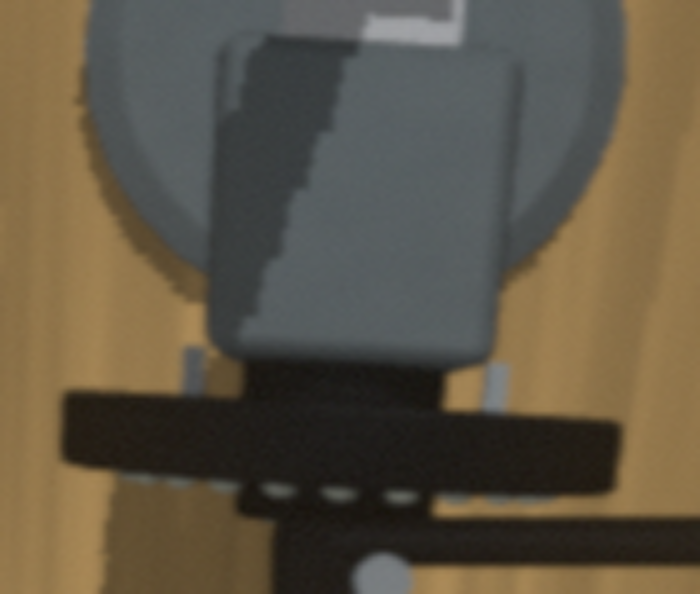

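Call:
arm_command --rows '[0,0,0,-0.5,-0.03,0,0,0,0,0,-0.9,-0.04,0,0,0,0,0,-0.9,-0.04,0,0,0,0,0,-0.9,-0.04,0,0,0,0,0,-0.9,-0.04,0,0,0,0,0,-0.9,-0.04,0,0,0,0,0,-0.58,-0.03,0,0,0,0,0,-0.3,-0.01,0,0,0,0,0.3,0,0,0,0,0,0,0.6,0,0,0,0,0,0,0.9,0,0,0,0,0,0,0.9,0,0,0,0,0,0,0.9,0,0,0,0,0,0,0.9,0,0,0,0,0,0,0.9,0,0,0,0,0,0,0.9,0,0,0,0,0,0,0.9,0,0,0,0,0,0,0.9,0,0,0,0]'

```text
time_s: 27.7
ee_pos: [0.5754, 0.1946, 0.3316]
orientation: [0.921, 0.389, 0.0, -0.0]
force: [-0.5, 1.1, -0.7]
opening: 0.007
```

Call:
arm_command --rows '[0,0,0.9,0,0,0,0,0,0,0.9,0,0,0,0,0,0,0.9,0,0,0,0,0,0,0.9,0,0,0,0,0,0,0.9,0,0,0,0,0,0,0.9,0,0,0,0,0,0,0.9,0,0,0,0,0,0,0.67,0,0,0,0,0,0,0.4,0,0,0,0,0,0,0,0,0,0,0,0,0,0,0,0,0,0]'

```text
time_s: 28.8
ee_pos: [0.5754, 0.1946, 0.3316]
orientation: [1.0, 0.016, 0.0, -0.0]
force: [-0.1, -0.5, 0.0]
opening: 0.0073
```

```bash
python3 - <<'E'
from h import *
plan((.575,.194,.1525),-88.8)
E
```

```text
t 28.8 p [0.5754 0.1946 0.3316] jawyaw -88.2 zax [ 0.e+00  2.e-04 -1.e+00] F [-0.1 -0.5  0. ] open 0.0073 q [0.18 0.22 1.32 0.   1.6  1.72]
shift units now-axes [-0.02  0.02  7.16]
turn z units 0.101
```

Call:
arm_command --rows '[0,0,0.1,0,0,0.5,0,0,0,0,0,0,0.8,0,0,0,0,0,0,0.8,0,0,0,0,0,0,0.8,0,0,0,0,0,0,0.8,0,0,0,0,0,0,0.8,0,0,0,0,0,0,0.8,0,0,0,0,0,0,0.8,0,0,0,0,0,0,0.7,0,0,0,0,0,0,0.36,0,0,0,0,0,0,0,0,0,0,0,0,0,0,0,0,0,0,0,0,0,0]'

```text
time_s: 30.1
ee_pos: [0.5764, 0.1947, 0.1538]
orientation: [1.0, 0.01, 0.001, -0.0]
force: [0.3, -0.0, 1.0]
opening: 0.007
```

```bash
python3 - <<'E'
from h import *
plan((.575,.194,.1525),-88.8)
a=env.snapshot("scene");b=env.snapshot("side");c=env.snapshot("wrist")
cv2.imwrite("pics/scF.png",a);cv2.imwrite("pics/siF.png",b);cv2.imwrite("pics/wF.png",c)
cv2.imwrite("pics/scFc.png",cv2.resize(a[80:270,160:420],None,fx=3,fy=3,interpolation=2))
cv2.imwrite("pics/siFc.png",cv2.resize(b[100:384,150:400],None,fx=2.1,fy=2.1,interpolation=2))
E
```

```text
t 30.1 p [0.5764 0.1947 0.1538] jawyaw -88.86 zax [ 2.5e-03  5.0e-04 -1.0e+00] F [ 0.3 -0.   1. ] open 0.007 q [ 0.18  0.35  1.53 -0.    1.26  1.73]
shift units now-axes [-0.06  0.03  0.05]
turn z units -0.01
```

View pics/scFc.png

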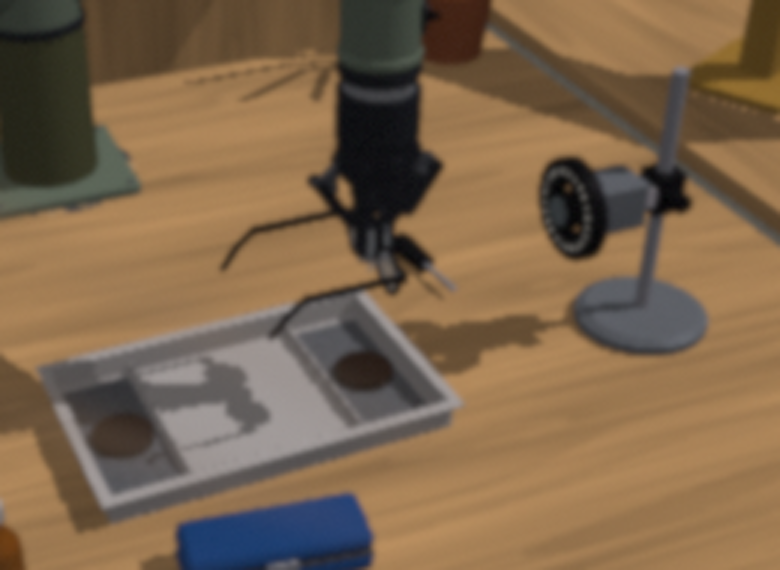

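View pics/siFc.png

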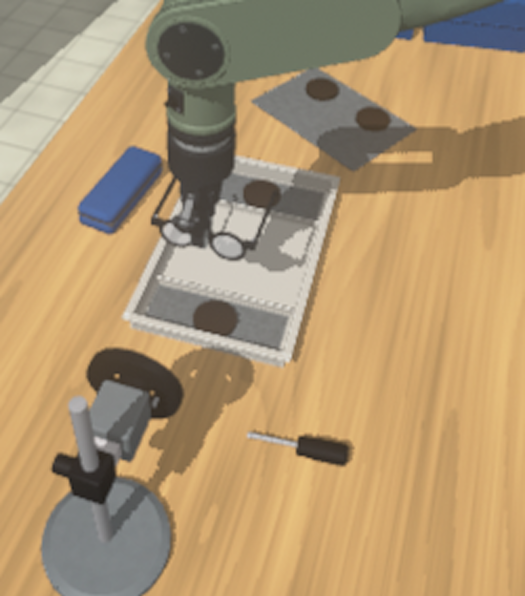

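View pics/wF.png

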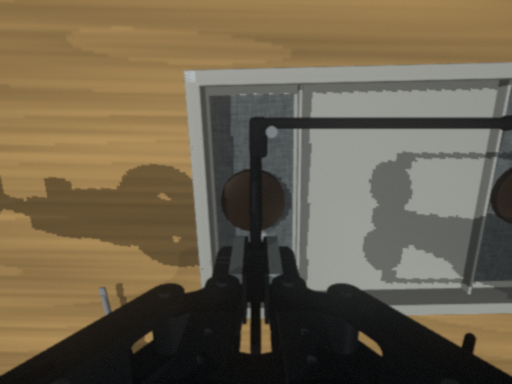

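```bash
python3 - <<'E'
from h import *
s,R=st()
S=env.camera_params("scene");D=env.camera_params("side")
a=np.radians(91.2);X=np.array([np.cos(a),np.sin(a),0]);Y=np.array([-np.sin(a),np.cos(a),0]);Z=np.array([0,0,1.])
o=s["ee_pos"]+np.array([0,0,.0045-.0235])
g=lambda x,y,z:o+x*X+y*Y+z*Z
for n,q in dict(tipnear=(-.131,-.065,.003),tipfar=(-.131,.065,.003),hingenear=(0,-.067,.034),rimL=(0,.035,.0235),rimR=(0,-.035,.0235)).items():
    u=proj(S,g(*q));v=proj(D,g(*q));print(n,((u-[160,80])*3).round(0),"side crop",((v-[150,100])*2.1).round(0))
E
```

```text
t 30.25 p [0.5762 0.1946 0.1537] jawyaw -88.86 zax [ 2.1e-03  4.0e-04 -1.0e+00] F [ 1.   0.1 -0.2] open 0.007 q [ 0.18  0.34  1.53 -0.    1.26  1.73]
tipnear [271. 337.] side crop [186. 170.]
tipfar [221. 265.] side crop [277. 191.]
hingenear [408. 277.] side crop [149. 218.]
rimL [360. 233.] side crop [227. 244.]
rimR [392. 269.] side crop [173. 230.]
```

```bash
python3 - <<'E'
from h import *
p=env.camera_params("scene")
for f in("scene0","scF"):
    m,b=blobs(cv2.imread(f"pics/{f}.png"),(0,40,10),(20,255,75),100)
    print(f,[(c,s[4],onz(p,c,.01).round(3)[:2]) for c,s in b if 195<c[1]<260 and c[0]<330])
st();print(env.close_job());st()
E
```

```text
scene0 [(array([106.4, 219. ]), np.int32(200), array([ 0.443, -0.312])), (array([131.4, 221.4]), np.int32(216), array([ 0.482, -0.245])), (array([ 89.7, 245.6]), np.int32(255), array([ 0.547, -0.366])), (array([114.9, 248. ]), np.int32(253), array([ 0.582, -0.303]))]
scF [(array([280.7, 203.2]), np.int32(190), array([0.56 , 0.192])), (array([106.4, 218.6]), np.int32(198), array([ 0.441, -0.312])), (array([199.6, 224.6]), np.int32(269), array([ 0.569, -0.065])), (array([ 89.6, 245.8]), np.int32(243), array([ 0.547, -0.367]))]
t 30.25 p [0.5762 0.1946 0.1537] jawyaw -88.86 zax [ 2.1e-03  4.0e-04 -1.0e+00] F [ 1.   0.1 -0.2] open 0.007 q [ 0.18  0.34  1.53 -0.    1.26  1.73]
the job is handed in; nothing more can be done
None
the job is handed in; nothing more can be done
```

I laid two of the blanks in the end pockets, one in each. I then lifted the spectacles by the bridge, turned them to face the ring-light camera, and handed the job in at 30.25 s while still holding them there. No verdict was reported.

**Blanks in the pockets:** both were set down in contact with the tray floor and released. They look flat and centred. By the arm's position at release they are within about 2 mm of the pocket centres, and the scene camera puts them within about 7 mm.

**Blanks on the mat:** the other two are within about 2 mm of where they started.

**Camera and surroundings:** the case, screwdriver and camera show no visible change. I did not measure them again. The spray bottle is out of frame or hidden in the last close-ups, so I did not check it at the end.

**Spectacles:**
- The lens is at about (0.571, 0.394, 0.157) m, and the camera looks about 1.2° off the world -y direction.
- The middle of the front is about 0.20 m from the lens. It is about 1–2 mm from the line of sight, and about 1 mm off lens height.
- The temple tips, hinge and rims appeared within 1–2 camera pixels of where a level, square pose puts them.

**Checks that disagreed:**
- The scene and side cameras differ from each other by about 8 mm on bench points, so I relied on the wrist camera and on combining two views.
- The tray rim measured about 10 mm wider than stated, probably a lip. I located the pockets from the ribs and walls as well.
- Two holes in the ring light suggested the camera was turned about 19°. I took that as mismatched points, because the view from above gave 1.2°.
- The grip opening read 55–57 mm on the 60 mm blanks, but they were held firmly.

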